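# Hang the second slide carrier on the drip arm

### The job

Lift the slide carrier out of the rinse dish by its tab and hang it by its bail on the springy drip arm, in front of the carrier already there: slide its crossbar lightly along the arm's top, feeling for the free notch, until it drops fully in, then let go. Be gentle: do not bear hard on the arm or stand, do not knock or unseat the first carrier, and leave everything else on the bench alone.

Things in the scene. Friction and masses are not known exactly. Their poses are not given: they have to be found in the camera images.
- second_grip (a point): Point in the grip tab of the carrier to hang, which stands in the rinse dish. Steel tab 18 mm (own x) x 10 mm (y) x 42 mm high on the middle of the bail's crossbar. The point is 117 mm above the carrier's foot, 33 above the crossbar's underside, 14 below the tab's top. Grip here across the 18 mm, fingers down, tips above the crossbar. z up; a half turn about z makes no difference.
- second_bar (a point): Same carrier, same axes: middle of the underside of its crossbar, a 6 mm round rod along own x, 84 mm above the foot, 33 mm below second_grip. It joins the tops of two upright rods 48 mm apart: a closed bail whose window is 42 mm wide and about 48 mm high, down to the carrier's body. The arm must thread this window from the arm's free end.
- second: The carrier to hang: stainless slide rack, body 84 (x) x 26 (y) x 32 mm high, with a bail and tab above, 131 mm high in all; 0.13 to 0.21 kg. Origin at the middle of its foot.
- first_bar (a point): Middle of the underside of the crossbar of the first carrier, an equal one, already hanging on the arm in the seat next to the post. Its foot is 84 mm below this point, its tab's top 47 mm above. Axes as its twin's.
- first: The first carrier as a whole; origin at the middle of its foot, 84 mm below first_bar.
- drip_tip (a point): Centre of the top of the raised end cap of the drip arm, some 150 mm above the bench. The arm is a level steel bar 12 mm wide, 13 deep, along this frame's y (+y outward to the free end, z up). The cap spans y +15 to -15 mm; its underside is 24 mm below this point. The arm's flat top is 10 mm below it, from y -15 to -99. The arm is sprung: it sinks 0.5 mm per newton and comes back.
- root_seat (a point): Floor of the first carrier's notch, y = -103.5 mm from drip_tip, 15 mm below it; same axes. The free notch is alike (square-edged, across the arm, 8.5 mm long along y, 5 mm deep) but on a sleeve clamped at random: its middle is 47 to 75 mm outward (+y) of this point and is not reported. A crossbar in it has its underside 15 mm below drip_tip, on the flat 10 mm.
- stand: Drip stand, fixed: white plastic foot 150 (x) x 210 (y) mm with a drip tray 18 mm high, and a steel post 20 mm round, 40 mm inward of the first seat, 4 mm higher than the arm's top. Origin on the bench under the first seat; y outward along the arm.
- dish: White ceramic rinse dish, 114 (x) x 58 (y) x 45 mm high, 5 mm walls, in which the second carrier stands, its axes nearly along the dish's. Fixed. Origin under its centre.
- dropper: Bystander: white dropper bottle, 28 mm round, 75 mm high.
- stain_jar: Bystander: amber jar, 52 mm round, 75 mm high.
- rinse_jar: Bystander: amber jar, like the other.
- slide_pack: Bystander: small cardboard pack, 30 x 80 x 28 mm.
- forceps: Bystander: steel forceps lying flat, 120 mm long.
Mind the look-alikes: they are no part of the job. Several things have the shape of the dish; the one meant has the colours described above.

How it is judged (in metres and radians):
On the way:
1. the second carrier is lifted clear of the dish (z of second in the frame of dish above 0.047 m), for 0.1 s.
At the end, for the whole second after the job is handed in: Second carrier at rest (<0.03 m/s), upright (0.2 rad), its crossbar underside 13-19 mm below the end cap's top, 20-66 mm inward of the cap's middle, within 18 mm of the arm's centre line; first carrier likewise at rest and upright, 13-19 mm below, 95-112 mm inward (z of second_bar in the frame of drip_tip between -0.019 and -0.013 m and y of second_bar in the frame of drip_tip between -0.066 and -0.02 m and x of second_bar in the frame of drip_tip between -0.018 and 0.018 m and angle between each of second, first's own z axis and vertical below 0.2 rad and linear speed of each of second, first below 0.03 m/s and z of first_bar in the frame of drip_tip between -0.019 and -0.013 m and y of first_bar in the frame of drip_tip between -0.112 and -0.095 m); the robot touches nothing.
It fails at once if the second carrier bears on the drip stand or its arm with more than 12 N (contact force between second and stand above 12 N).
It fails at once if the robot presses on the drip stand or its arm with more than 12 N (contact force between any of the fingers, the arm and stand above 12 N).
It fails at once if the first carrier is struck by the second or by the robot with more than 3 N (contact force between any of second, the fingers, the arm and first above 3 N).
It fails at once if the first carrier's crossbar comes up out of its notch (z of first_bar in the frame of drip_tip above -0.0115 m).
It fails at once if a bystander is pushed more than 30 mm (distance of any of dropper, stain_jar, rinse_jar, slide_pack, forceps from where it was at the start of the episode above 0.03 m).
It also fails if it takes over 61 s, if anything falls off the work surface, if the arm or the gripper's body presses on something with over 40 N, if the wrist force passes 120 N, or if a joint passes its speed limit or range.

### The arm

A 6-joint arm with a two-finger parallel gripper is mounted at the origin on the work surface. World frame = base frame: x ahead of the robot, y to its left, z up, the work surface at z = 0. Lengths are in m, angles in degrees, forces in N, time in s.
With the tool pointing down it reaches from about 0.375 to 0.825 m from the base axis. Payload 5.5 kg.
Tool frame: the origin (TCP) lies on the centre line of the jaws, within the pads' length; the fingertips stand 22 mm ahead of it and the grasp point (between the pads) lies 3 mm ahead of it; z points along the fingers, y is the line along which they close (so a half turn about z gives the same grasp; the last joint's range is limited). The gripper opens to 85 mm and grips with 20 to 120 N. Pads are 22 mm wide; open, the fingers measure 114 mm over their backs; the gripper's body (76 mm by 85 mm) begins 54 mm behind the grasp point. The pads swing forward as they close: fully open they stand 13 mm farther back than shut.
Start: joints at [-63.083, 17.962, -2.699, 69.339, 0, 90], TCP at [0.272, -0.535, 0.253] pointing down, gripper open.
Joint ranges: [-152.73, 152.73], [-39.44, 99.34], [-58.76, 71.6], [-118.89, 123.64], [-81.53, 83.1], [-180, 180]. Speed limits (degrees/s): [136.94, 136.94, 172.46, 180, 180, 180].

### API

Orientations are given as a 3x3 rotation matrix whose columns are the frame's x, y, z axes.
In Python, from plant import status, vision, r gives the robot as it stands.
- The arm moves only by the shell command python3 -m inch 'ROWS' [OPENING] [FORCE]. ROWS is JSON, a list of rows, each a list of 4 numbers: the shift along the tool's x, y, z normalised to -1 to 1, where 1 is 0.3 m, then the turn about the tool's z normalised to -1 to 1, where 1 is 2 pi rad. A call has 1 to 8 rows; each row is the pose to reach, as a shift and turn from the pose commanded when the call began, along the tool's axes at that moment, turning the shorter way round; what a row does not reach only later rows make up. A row lasts 1/12 s, in which the tool goes at most 41.7 mm and 7.16 degrees, less where a joint would pass 70% of its speed; a pose out of reach is approached as far as the arm can. A call with a number of a shift or a turn outside -1 to 1 is refused whole. A call with a gripper value outside its range is refused whole. OPENING is the gripper command: -1 is fully open, 1 is shut, values between are in proportion, set as the call begins (- or left out, the last holds). The fingers move at their own pace and stop on an object; FORCE is the grip in N (left out, the last holds). Time passes only in rows, so rows that repeat a pose let the fingers close. It gives the time, the measured TCP pose, the force, the opening and the grip force at its end, in the units of the state.
- status.observe(): the state, without advancing time (a new reading comes with each control period).
- vision.camera(name): name is "scene" or "top" or "wrist"; returns a dict with "img" (384x512x3 uint8, red, green, blue), "range_z" (384x512 float32, m along the optical axis (not along the pixel's ray), 0 where there is no reading), "K" (3x3 intrinsics, pixels), "distortion" ([k1, k2, p1, p2, k3] as OpenCV has them; the pictures are not rectified), "rvec" (rotation vector, rad) and "tvec" (3), from world to camera coordinates, as OpenCV has them; the wrist camera has in their place "T_tool_cam" (4x4, takes a point from camera to tool coordinates, whose origin is the TCP and whose axes are the flange's). Camera axes: x right, y down, z forward; pixel columns grow to the right and rows downward; lengths in m; the calibration is good to about 2 mm. A picture is of the moment at which its call begins: read the wrist's pose just before it.
- r.finish_job(): hands the job in; it is judged then, once.
The state is a dict: "time": time; "joint_positions": joint angles; "dq": joint speeds; "joint_torque": joint torques, N m; "tcp_pos": TCP position; "eef_rot": TCP orientation; "wrist_force": force on the tool from outside, world axes, zero at the start; "wrist_torque": the same for the moment, N m; "opening": finger opening in m; "finger_force": force on a finger pad.
Only numpy, scipy, OpenCV 4.12 (cv2) and the standard library are available. Lean on these libraries where they do the work, as an engineer would, in place of code of your own. Each camera call takes 0.05 s, during which the arm holds its last target. There are 200 camera calls.

## Working session

There is one attempt and no reset: what is moved stays moved. The work goes in short steps, Python scripts to look and compute and a shell command to move; the robot and the scene stay as the last step left them, time stands still between calls to the robot, and variables do not carry over. Pictures are saved under pics/ and viewed, at most 10 in all, crops included, and the job is handed in when it is done.

```bash
mkdir -p pics; ls; cat > h.py <<'E'
import numpy as np, cv2, json
from plant import status, vision, r
def snap(n):
    s=status.observe(); c=vision.camera(n)
    if n=="wrist":
        T=np.eye(4);T[:3,:3]=np.array(s["eef_rot"]);T[:3,3]=s["tcp_pos"]
        W=T@np.array(c["T_tool_cam"])
    else:
        R=cv2.Rodrigues(np.array(c["rvec"],float))[0];W=np.eye(4);W[:3,:3]=R.T;W[:3,3]=-R.T@np.array(c["tvec"],float).ravel()
    c["W"]=W; return c
def ray(c,uv):
    p=cv2.undistortPoints(np.array(uv,float).reshape(-1,1,2),np.array(c["K"],float),np.array(c["distortion"],float)).reshape(-1,2)
    return np.c_[p,np.ones(len(p))]
def cloud(c):
    v,u=np.mgrid[:384,:512]; d=ray(c,np.c_[u.ravel(),v.ravel()])*c["range_z"].reshape(-1,1)
    return (d@c["W"][:3,:3].T+c["W"][:3,3]).reshape(384,512,3)
def plane(c,uv,z):
    d=ray(c,uv)@c["W"][:3,:3].T;o=c["W"][:3,3]
    return o+d*((z-o[2])/d[:,2])[:,None]
def save(c,f,box=None,k=1):
    im=c["img"][...,::-1]
    if box: x0,y0,x1,y1=box; im=im[y0:y1,x0:x1]
    cv2.imwrite("pics/"+f,cv2.resize(im,None,fx=k,fy=k))
E
python3 - <<'E'
from h import *
s=status.observe();print({k:np.round(v,3).tolist() for k,v in s.items()})
a=snap("scene");b=snap("top")
cv2.imwrite("pics/a.png",a["img"][...,::-1]);cv2.imwrite("pics/b.png",b["img"][...,::-1])
for c in(a,b):print(c["W"].round(3))
np.save("top.npy",cloud(b));np.save("scene.npy",cloud(a))
E
```

```text
pics
{'time': 0.0, 'joint_positions': [-63.082, 18.003, -2.755, 69.337, -0.001, 90.001], 'dq': [-0.007, 0.113, 0.079, 0.061, -0.02, 0.012], 'joint_torque': [-0.001, -53.958, 33.975, 0.019, -0.0, 0.0], 'tcp_pos': [0.271, -0.535, 0.252], 'eef_rot': [[0.892, 0.453, -0.001], [0.453, -0.892, 0.001], [-0.0, -0.002, -1.0]], 'wrist_force': [0.237, -0.552, -0.521], 'wrist_torque': [0.04, 0.017, -0.0], 'finger_force': 0.0, 'opening': 0.086}
[[ 0.059  0.691 -0.721  1.223]
 [ 0.998 -0.047  0.037  0.02 ]
 [-0.009 -0.722 -0.692  0.742]
 [ 0.     0.     0.     1.   ]]
[[-0.015 -0.997  0.081  0.475]
 [-1.     0.017  0.014  0.046]
 [-0.015 -0.081 -0.997  1.216]
 [ 0.     0.     0.     1.   ]]
```

View pics/a.png

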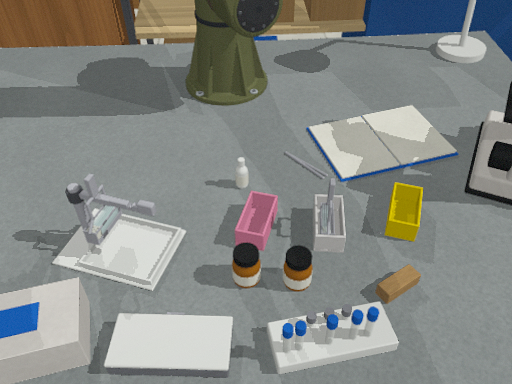

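View pics/b.png

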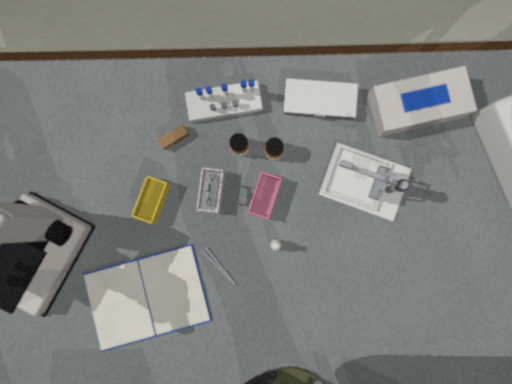

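The scene picture shows the white dish with the carrier at (330,220), and the drip stand at left with its post at (80,200) and arm tip at (150,208). In the top picture the dish is at (210,190), the arm cap at (346,164) and the post at (403,185).

```bash
python3 - <<'E'
from h import *
P=np.load("top.npy")
def sh(n,m):
    q=P[m]; 
    if len(q)<4: print(n,len(q));return
    r_=cv2.minAreaRect((q[:,:2]*1000).astype(np.float32)); print(n,len(q),"mean",q.mean(0).round(4),"rect",np.round(r_[0],1),np.round(r_[1],1),round(r_[2],1))
v,u=np.mgrid[:384,:512]
def box(a,b,c,d): return (u>=a)&(u<c)&(v>=b)&(v<d)
z=P[...,2]
D=box(190,160,232,222); S=box(310,135,425,228)
sh("dish",D&(z>.03)&(z<.055)); sh("carr top",D&(z>.1)); sh("tabtop",D&(z>.125)); print(np.sort(z[D])[-12:].round(3))
print(P[D&(z>.07)].round(3)[:60].tolist())
sh("arm",S&(z>.125)&(z<.165));sh("hi",S&(z>.17)); print(np.sort(z[S])[-12:].round(3)); sh("foot",S&(z>.003)&(z<.03))
for i in range(140,225,3):print(i,(z[i,325:415:3]*1000).astype(int).tolist())
for n,bx in dict(sj=(225,130,250,160),rj=(262,135,288,162),dr=(265,232,288,256),pk=(120,170,170,228),pink=(245,165,285,222),block=(280,70,360,122)).items(): sh(n,box(*bx)&(z>.015))
E
```

```text
dish 466 mean [0.578  0.1926 0.042 ] rect [577.9 194.6] [ 58.7 114.1] 82.1
carr top 65 mean [0.5533 0.1567 0.3789] rect [523.2 126. ] [185.9  23.6] 51.8
tabtop 51 mean [0.5474 0.1481 0.453 ] rect [525.4 124.2] [185.9  17.9] 51.8
[1.216 1.216 1.216 1.216 1.216 1.216 1.216 1.216 1.216 1.216 1.216 1.216]
[[0.475, 0.046, 1.216], [0.475, 0.046, 1.216], [0.475, 0.046, 1.216], [0.475, 0.046, 1.216], [0.475, 0.046, 1.216], [0.475, 0.046, 1.216], [0.603, 0.19, 0.094], [0.602, 0.187, 0.098], [0.603, 0.185, 0.092], [0.6, 0.189, 0.097], [0.6, 0.187, 0.093], [0.601, 0.185, 0.087], [0.603, 0.185, 0.071], [0.597, 0.189, 0.099], [0.598, 0.187, 0.095], [0.599, 0.186, 0.08], [0.595, 0.19, 0.094], [0.595, 0.187, 0.095], [0.593, 0.192, 0.095], [0.592, 0.189, 0.098], [0.593, 0.187, 0.095], [0.586, 0.194, 0.132], [0.586, 0.192, 0.135], [0.586, 0.189, 0.133], [0.586, 0.187, 0.134], [0.59, 0.19, 0.096], [0.59, 0.187, 0.095], [0.584, 0.194, 0.138], [0.583, 0.191, 0.139], [0.583, 0.189, 0.138], [0.583, 0.186, 0.139], [0.584, 0.185, 0.13], [0.588, 0.187, 0.095], [0.581, 0.194, 0.136], [0.581, 0.192, 0.136], [0
[... 3697 characters left out ...]
3, 2, 1, 2, 5, 0, -1, 2, 7, 4, 6, 0, 1, 1, -1, 2, 1, 0]
221 [-1, 2, 3, -1, 1, 1, 0, 0, 1, 2, 0, 1, 2, -2, 0, 1, 5, 6, -1, 0, 0, 4, 4, 2, 4, 0, 2, 5, 6, 2]
224 [1, 0, -1, -4, 2, 3, 3, 5, -2, 0, 0, 2, 2, -2, 0, 3, 0, 1, 3, 0, 0, 2, 1, -1, 1, 0, 4, 4, -1, 1215]
sj 370 mean [0.6896 0.1148 0.0853] rect [601.8  74.7] [255.3  50.5] 24.1
rj 360 mean [0.6797 0.0262 0.07  ] rect [591.6  23.9] [232.  50.] 1.6
dr 104 mean [0.4346 0.0271 0.0775] rect [444.5  36.8] [57.1 27.6] 41.9
pk 503 mean [0.5529 0.3473 0.0588] rect [504.1 220. ] [345.8 113.7] 68.6
pink 301 mean [0.5601 0.0523 0.0935] rect [550.2  55.1] [ 61.3 138.8] 73.3
block 2544 mean [ 0.816  -0.1001  0.041 ] rect [665.3 -78.9] [193.2 411.8] 81.9
```

```bash
cat >> h.py <<'E'
def go(p,yang):
    "shift/turn numbers to TCP p with tool y at world angle yang (deg)"
    s=status.observe();R=np.array(s["eef_rot"]);d=R.T@(np.array(p)-s["tcp_pos"])/0.3
    a=np.degrees(np.arctan2(R[1,1],R[0,1])); t=-((yang-a+180)%360-180)
    print("shift",d.round(4),"turn",round(t/360,4),"deg",round(t,1),"rows>=",max(np.linalg.norm(d)*.3/.0417,abs(t)/7.16).round(1))
E
python3 - <<'E'
from h import *
P=np.load("top.npy");v,u=np.mgrid[:384,:512];z=P[...,2]
q=P[(u>335)&(u<372)&(v>150)&(v<178)&(z>.125)&(z<.158)]
c=np.median(q[:,:2],0); a=np.radians(77.1);d=np.array([np.cos(a),np.sin(a)])
vx,vy,x0,y0=cv2.fitLine((q[:,:2]*1000).astype(np.float32),cv2.DIST_HUBER,0,.01,.01).ravel();print("line",np.degrees(np.arctan2(vy,vx)),x0,y0)
k=(np.sort((q[:,:2]@d)*1000)); print(k[:3],k[-8:])
c=snap("wrist");print(np.array(c["T_tool_cam"]).round(3).tolist(),np.array(c["K"]).round(0).tolist())
go([.53,-.20,.32],-12.9)
E
```

```text
line 69.6616 615.34375 -165.33281
[-65.50375082 -64.8829969  -63.63996277] [13.4293351  13.62866864 14.08052184 14.16691816 14.40116821 14.89940773
 14.96545741 14.98504851]
[[0.001, -0.965, -0.261, 0.066], [1.0, 0.001, 0.0, -0.0], [0.0, -0.261, 0.965, -0.12], [0.0, 0.0, 0.0, 1.0]] [[286.0, 0.0, 261.0], [0.0, 286.0, 198.0], [0.0, 0.0, 1.0]]
shift [ 1.2734 -0.6047 -0.2237] turn -0.1394 deg -50.2 rows>= 10.3
```

```bash
python3 -m inch '[[0.65,-0.3,-0.1,-0.07],[0.65,-0.3,-0.1,-0.07],[0.65,-0.3,-0.1,-0.07],[0.65,-0.3,-0.1,-0.07],[0.65,-0.3,-0.1,-0.07],[0.65,-0.3,-0.1,-0.07],[0.65,-0.3,-0.1,-0.07]]' ; python3 -c "
from h import *
go([.60,-.19,.28],-14)"
```

```text
time: 0.73
tcp_pos: [0.4065, -0.3644, 0.2837]
eef_rot: [[0.611, 0.792, 0.001], [0.792, -0.611, -0.0], [0.0, 0.001, -1.0]]
wrist_force: [-0.7, -0.5, 0.5]
opening: 0.0855
finger_force: 0.0
shift [0.8543 0.1559 0.0129] turn -0.0656 deg -23.6 rows>= 6.2
```

```bash
python3 -m inch '[[0.854,0.156,0.013,-0.0656],[0.854,0.156,0.013,-0.0656],[0.854,0.156,0.013,-0.0656],[0.854,0.156,0.013,-0.0656],[0.854,0.156,0.013,-0.0656],[0.854,0.156,0.013,-0.0656],[0.854,0.156,0.013,-0.0656],[0.854,0.156,0.013,-0.0656]]' ; python3 -c "
from h import *
c=snap('wrist');save(c,'w1.png',None,1.5);np.save('w1.npy',cloud(c));import pickle;pickle.dump(c,open('w1.pkl','wb'))"
```

```text
time: 1.4
tcp_pos: [0.6005, -0.1919, 0.278]
eef_rot: [[0.244, 0.97, -0.001], [0.97, -0.244, 0.0], [0.0, -0.001, -1.0]]
wrist_force: [-0.3, -0.1, 0.2]
opening: 0.0856
finger_force: 0.0
```

View pics/w1.png

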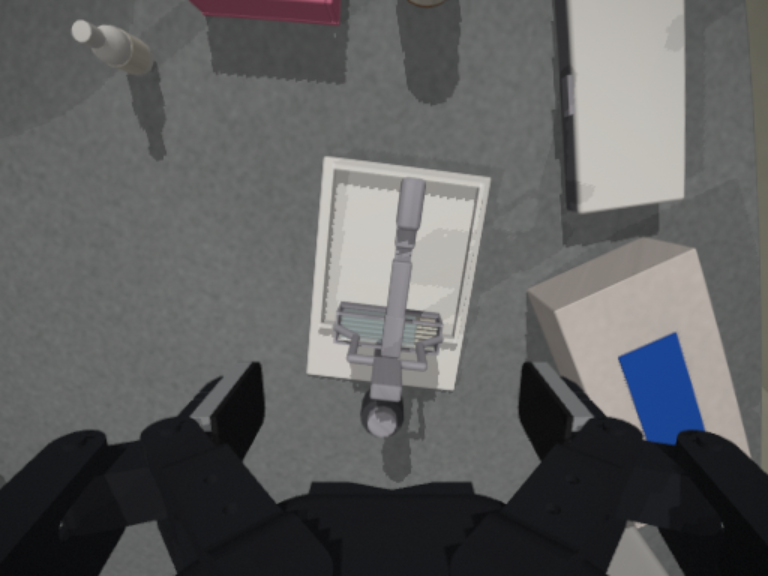

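The wrist view shows the drip arm from the post (382,420) to the cap (411,203). A sleeve with a notch appears at about (404,245), and the first carrier's crossbar is at about (388,355).

```bash
python3 -c "
import pickle;from h import *
c=pickle.load(open('w1.pkl','rb'));save(c,'w2.png',(235,105,300,285),3.3)
P=np.load('w1.npy');z=P[...,2]
for v in range(112,262,4):
  m=np.where((z[v,225:310]>.12)&(z[v,225:310]<.17))[0]+225
  if len(m): print(v,m.min(),m.max(),np.median(P[v,m],0).round(4))
"
```

```text
120 268 283 [ 0.6287 -0.1294  0.1474]
124 267 283 [ 0.6275 -0.1325  0.1478]
128 267 282 [ 0.6263 -0.1356  0.1477]
132 266 282 [ 0.6251 -0.1388  0.1479]
136 266 281 [ 0.6238 -0.1419  0.1478]
140 265 281 [ 0.6227 -0.1452  0.1477]
144 265 280 [ 0.6215 -0.1484  0.1479]
148 264 280 [ 0.6203 -0.1517  0.1474]
152 265 278 [ 0.619  -0.1549  0.1471]
156 264 277 [ 0.6174 -0.1591  0.1379]
160 264 276 [ 0.6161 -0.1625  0.1379]
164 264 276 [ 0.6152 -0.1662  0.1374]
168 264 274 [ 0.6134 -0.1701  0.133 ]
172 263 273 [ 0.6116 -0.1736  0.1334]
176 262 274 [ 0.6108 -0.1766  0.1378]
180 261 273 [ 0.609 -0.18   0.138]
184 261 273 [ 0.6081 -0.1839  0.1376]
188 260 272 [ 0.6063 -0.1871  0.138 ]
192 260 272 [ 0.6054 -0.1909  0.1376]
196 259 271 [ 0.6036 -0.1944  0.138 ]
200 259 271 [ 0.6027 -0.1981  0.1384]
204 258 270 [ 0.6008 -0.2016  0.1379]
208 257 269 [ 0.5989 -0.2057  0.1377]
212 257 269 [ 0.5979 -0.2093  0.1382]
216 256 269 [ 0.5965 -0.2133  0.1377]
220 256 268 [ 0.5951 -0.2168  0.1378]
224 255 268 [ 0.5936 -0.2207  0.1382]
228 255 267 [ 0.5921 -0.2245  0.1383]
232 233 267 [ 0.5883 -0.2279  0.1375]
236 231 283 [ 0.5862 -0.2318  0.1366]
240 232 283 [ 0.5853 -0.233   0.1393]
244 249 284 [ 0.5944 -0.2368  0.1506]
248 248 267 [ 0.5868 -0.2329  0.1632]
252 263 267 [ 0.593  -0.2358  0.1689]
260 246 246 [ 0.5661 -0.2623  0.1213]
```

View pics/w2.png

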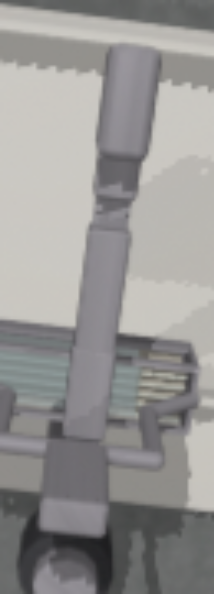

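The notch floor is at about (0.6125,-0.172), the cap centre at about (0.6235,-0.142,0.1477), and the arm points at 69°. Next, over to the carrier.

```bash
python3 -m inch '[[0.62,-0.2,0,0],[0.62,-0.2,0,0],[0.62,-0.2,0,0],[0.62,-0.2,0,0],[0.62,-0.2,0,0],[0.62,-0.2,0,0]]' ; python3 -c "
from h import *
go([.579,.185,.26],-8)"
```

```text
time: 1.95
tcp_pos: [0.5854, 0.0045, 0.2796]
eef_rot: [[0.244, 0.97, -0.0], [0.97, -0.244, 0.001], [0.001, -0.001, -1.0]]
wrist_force: [0.4, -0.6, -0.2]
opening: 0.0859
finger_force: 0.0
shift [ 0.5782 -0.1673  0.0662] turn -0.017 deg -6.1 rows>= 4.4
```

```bash
python3 -m inch '[[0.578,-0.167,0.066,-0.017],[0.578,-0.167,0.066,-0.017],[0.578,-0.167,0.066,-0.017],[0.578,-0.167,0.066,-0.017],[0.578,-0.167,0.066,-0.017],[0.578,-0.167,0.066,-0.017],[0.578,-0.167,0.066,-0.017]]' ; python3 -c "
from h import *
c=snap('wrist');save(c,'w3.png',None,1.5);P=cloud(c);z=P[...,2]
v,u=np.mgrid[:384,:512];m=(v<270)&(z<.16)
near=np.hypot(P[...,0]-.579,P[...,1]-.19)<.05
def sh(n,m):
    q=P[m];r_=cv2.minAreaRect((q[:,:2]*1000).astype(np.float32)); print(n,len(q),q.mean(0).round(4),np.round(r_[0],1),np.round(r_[1],1),round(r_[2],1), 'px',u[m].mean().round(),v[m].mean().round())
sh('tab',m&near&(z>.128));sh('bar',m&near&(z>.082)&(z<.1))
q=P[m&near&(z>.085)&(z<.1)];f=cv2.fitLine((q[:,:2]*1000).astype(np.float32),cv2.DIST_HUBER,0,.01,.01).ravel();print(np.degrees(np.arctan2(f[1],f[0])),f)
q=P[m&near&(z>.131)];f=cv2.fitLine((q[:,:2]*1000).astype(np.float32),cv2.DIST_HUBER,0,.01,.01).ravel();print(np.degrees(np.arctan2(f[1],f[0])),f)
print(np.percentile(z[m&near&(z>.11)],[50,90,98]))
"
```

```text
time: 2.53
tcp_pos: [0.5809, 0.1807, 0.2593]
eef_rot: [[0.142, 0.99, -0.001], [0.99, -0.142, -0.001], [-0.002, -0.0, -1.0]]
wrist_force: [-0.3, -0.4, -0.2]
opening: 0.0852
finger_force: 0.0
tab 246 [0.5778 0.1941 0.1347] [577.7 193.7] [ 9.9 16.9] 81.7 px 255.0 184.0
bar 223 [0.5776 0.1946 0.0935] [577.6 195.1] [ 7.1 53. ] 82.0 px 256.0 175.0
-8.190975 [ 9.8979867e-01 -1.4247303e-01  5.7762860e+02  1.9469411e+02]
-5.503301 [ 9.9539065e-01 -9.5903099e-02  5.7783649e+02  1.9389099e+02]
[0.13488865 0.1360505  0.13656579]
```

View pics/w3.png

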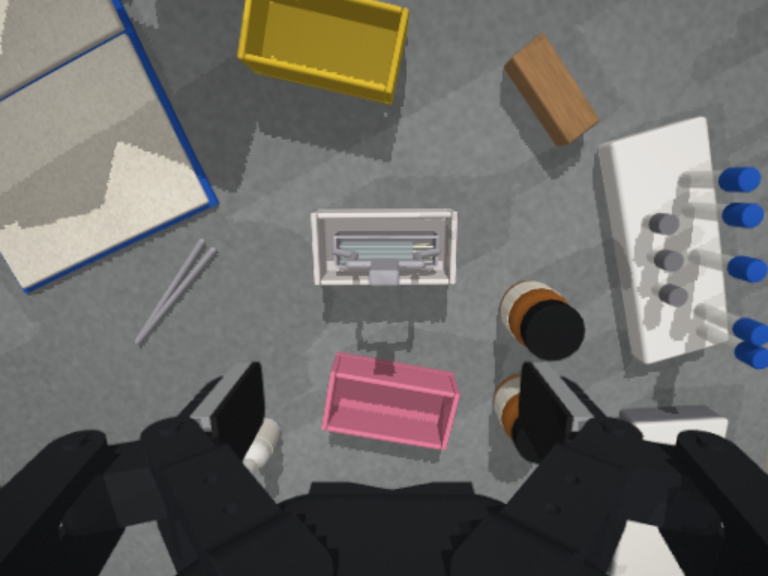

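The carrier's tab is at (384,276) and centred in the dish; it measures (0.5778,0.1943) at an angle of -8.2°. Descending.

```bash
python3 -c "
from h import *
go([.5778,.1943,.125],-8.2)"
```

```text
shift [ 0.0457 -0.0176  0.4487] turn -0.0001 deg -0.0 rows>= 3.2
```

```bash
python3 -m inch '[[0.044,-0.016,0.15,0],[0.044,-0.016,0.25,0],[0.044,-0.016,0.33,0],[0.044,-0.016,0.4,0],[0.044,-0.016,0.44,0],[0.044,-0.016,0.448,0],[0.044,-0.016,0.448,0],[0.044,-0.016,0.448,0]]' ;python3 -m inch '[[0,0,0,0],[0,0,0,0],[0,0,0,0],[0,0,0,0],[0,0,0,0],[0,0,0,0],[0,0,0,0],[0,0,0,0]]' 1 60
```

```text
time: 3.25
tcp_pos: [0.5791, 0.1955, 0.1266]
eef_rot: [[0.143, 0.99, 0.002], [0.99, -0.143, 0.0], [0.001, 0.002, -1.0]]
wrist_force: [-0.1, -0.0, -1.2]
opening: 0.0853
finger_force: 0.0
time: 3.92
tcp_pos: [0.5784, 0.1964, 0.1256]
eef_rot: [[0.142, 0.99, 0.001], [0.99, -0.142, 0.0], [0.0, 0.001, -1.0]]
wrist_force: [0.1, 0.5, 2.3]
opening: 0.017
finger_force: 58.9
```

```bash
python3 -m inch '[[0,0,-0.02,0],[0,0,-0.06,0],[0,0,-0.11,0],[0,0,-0.17,0],[0,0,-0.24,0],[0,0,-0.32,0],[0,0,-0.39,0],[0,0,-0.39,0]]';python3 -m inch '[[0,0,0,0],[0,0,0,0],[0,0,0,0],[0,0,0,0],[0,0,0,0]]' ;  python3 -c "
from h import *
go([.650,-.072,.242],-21.05)"
```

```text
time: 4.58
tcp_pos: [0.58, 0.1969, 0.2478]
eef_rot: [[0.142, 0.99, 0.007], [0.99, -0.142, 0.002], [0.003, 0.006, -1.0]]
wrist_force: [0.8, -0.5, -1.4]
opening: 0.017
finger_force: 58.8
time: 5.0
tcp_pos: [0.5773, 0.196, 0.2409]
eef_rot: [[0.142, 0.99, -0.002], [0.99, -0.142, -0.001], [-0.001, -0.002, -1.0]]
wrist_force: [0.1, -0.7, -1.9]
opening: 0.0169
finger_force: 58.7
shift [-0.85    0.3664 -0.0034] turn 0.0358 deg 12.9 rows>= 6.7
```

```bash
python3 -m inch '[[-0.03,0.013,0,0.001],[-0.1,0.043,0,0.004],[-0.19,0.082,0,0.008],[-0.28,0.12,0,0.012],[-0.37,0.16,0,0.016],[-0.46,0.198,0,0.02],[-0.55,0.237,0,0.024],[-0.62,0.267,0,0.028]]';python3 -m inch '[[-0.08,0.034,0,0.003],[-0.14,0.06,0,0.005],[-0.19,0.083,0,0.007],[-0.22,0.095,0,0.008],[-0.23,0.099,0,0.008],[-0.23,0.099,0,0.008],[-0.23,0.099,0,0.008],[-0.23,0.099,0,0.008]]' ;  python3 -c "
from h import *
go([.650,-.072,.198],-21.05)
c=snap('wrist');save(c,'w4.png',None,1.5);np.save('w4.npy',cloud(c))
c=snap('scene');save(c,'s2.png',(40,120,360,300),2.5);np.save('s2.npy',cloud(c))"
```

```text
time: 5.67
tcp_pos: [0.6311, -0.0023, 0.2419]
eef_rot: [[0.316, 0.949, -0.0], [0.949, -0.316, -0.001], [-0.001, -0.0, -1.0]]
wrist_force: [-0.8, -0.2, -1.5]
opening: 0.0168
finger_force: 58.6
time: 6.33
tcp_pos: [0.6375, -0.0731, 0.2422]
eef_rot: [[0.359, 0.933, -0.0], [0.933, -0.359, 0.0], [0.0, -0.0, -1.0]]
wrist_force: [0.1, 1.1, -1.9]
opening: 0.017
finger_force: 58.7
shift [0.0185 0.0376 0.1473] turn 0.0 deg 0.0 rows>= 1.1
```

View pics/w4.png

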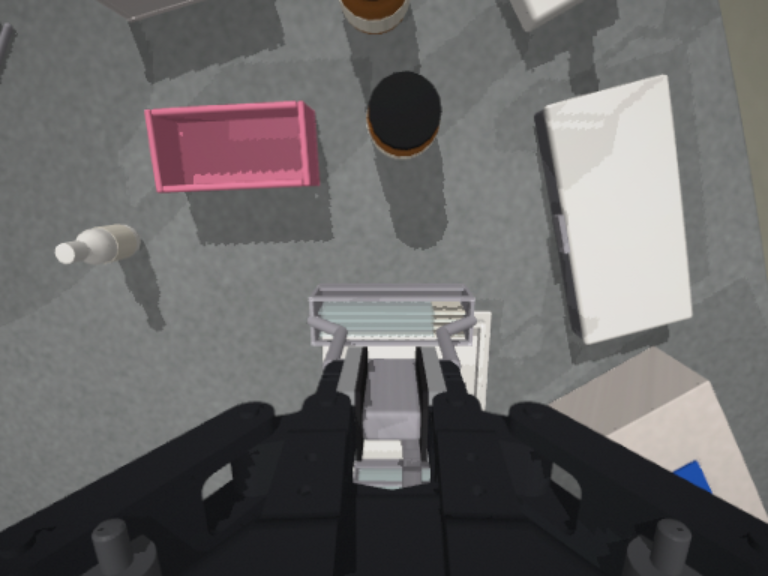

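View pics/s2.png

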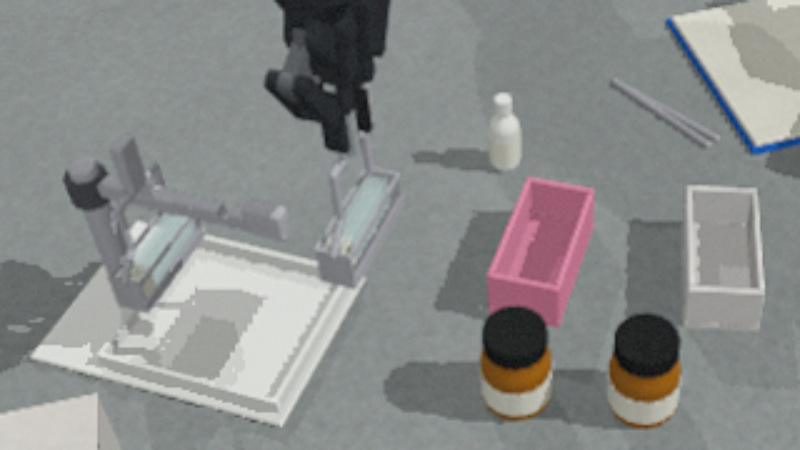

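The carrier is held upright just outside the arm's cap (cap end at about (285,220) in the scene crop). Lining up on the arm's axis at threading height.

```bash
python3 -c "
from h import *
P=np.load('w4.npy');z=P[...,2];s=status.observe();R=np.array(s['eef_rot']);q=(P-s['tcp_pos'])@R
m=np.zeros(z.shape,bool);m[188:232,200:320]=1
m&=(abs(q[...,0])<.03)&(q[...,2]<.12)&(q[...,2]>.06)
for a,b in((-.045,-.035),(-.035,-.02),(-.02,0),(0,.02),(.02,.035),(.035,.045)):
  k=m&(q[...,1]>a)&(q[...,1]<b); print(a,k.sum(),np.percentile(q[k][:,2],[5,50]).round(4) if k.sum() else '')
print(q[m][:,:2].min(0),q[m][:,:2].max(0))
go([.6486,-.0767,.197],-21.05)"
```

```text
-0.045 429 [0.0832 0.0917]
-0.035 731 [0.069  0.0928]
-0.02 1009 [0.0886 0.0935]
0 999 [0.0888 0.0935]
0.02 742 [0.0676 0.0923]
0.035 378 [0.0842 0.0908]
[-0.01652977 -0.04442553] [0.01035713 0.04308688]
shift [0.0019 0.0387 0.1509] turn 0.0001 deg 0.0 rows>= 1.1
```

```bash
python3 -m inch '[[0,0.02,0.03,0],[0,0.038,0.07,0],[0,0.038,0.11,0],[0,0.038,0.14,0],[0,0.038,0.151,0],[0,0.038,0.151,0],[0,0.038,0.151,0],[0,0.038,0.151,0]]';python3 -m inch '[[-0.01,0,0,0],[-0.03,0,0,0],[-0.06,0,0,0],[-0.09,0,0,0],[-0.11,0,0,0],[-0.12,0,0,0],[-0.12,0,0,0],[-0.12,0,0,0]]'; python3 -c "
from h import *
c=snap('scene');save(c,'s3.png',(60,160,220,280),4)
s=status.observe();d=np.array([.359,.933]);e=np.array(s['tcp_pos'][:2])-[.6235,-.142];print('s',e@d,'lat',e@[.933,-.359],s['tcp_pos'],s['wrist_force'])"
```

```text
time: 7.1
tcp_pos: [0.6484, -0.0782, 0.1974]
eef_rot: [[0.36, 0.933, 0.001], [0.933, -0.36, -0.0], [0.0, 0.001, -1.0]]
wrist_force: [-0.8, -1.0, -1.1]
opening: 0.0172
finger_force: 58.7
time: 7.77
tcp_pos: [0.6352, -0.1121, 0.197]
eef_rot: [[0.361, 0.933, 0.0], [0.933, -0.361, 0.0], [0.0, 0.0, -1.0]]
wrist_force: [-0.2, 0.6, -1.8]
opening: 0.017
finger_force: 58.7
s 0.03236024315230682 lat 0.00014171507633751955 [ 0.63525695 -0.11183977  0.19692985] [ 0.12761694 -0.13785046 -1.76962616]
```

View pics/s3.png

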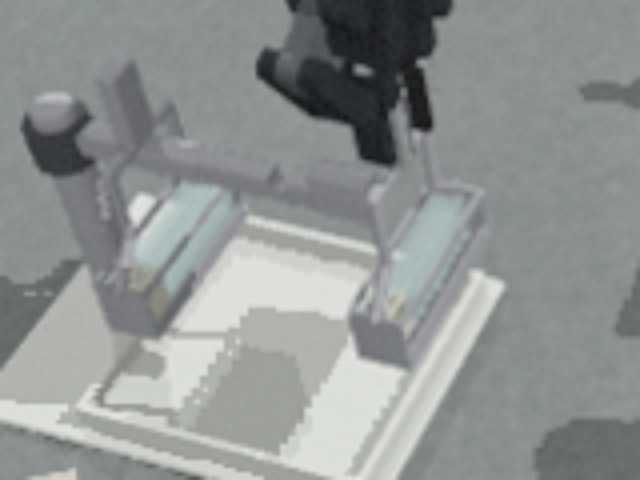

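The cap end at (385,185) is just entering the bail window, centred between the uprights. The free notch shows at (275,178). Continuing inward.

```bash
python3 -m inch '[[-0.01,0,0,0],[-0.03,0,0,0],[-0.05,0,0,0],[-0.07,0,0,0],[-0.08,0,0,0],[-0.08,0,0,0],[-0.08,0,0,0]]';python3 -m inch '[[-0.01,0,0,0],[-0.03,0,0,0],[-0.05,0,0,0],[-0.07,0,0,0],[-0.082,0,0,0],[-0.085,0,0,0],[-0.085,0,0,0],[-0.085,0,0,0]]'; python3 -c "
from h import *
s=status.observe();d=np.array([.359,.933]);e=np.array(s['tcp_pos'][:2])-[.6235,-.142];print('s',e@d,'lat',e@[.933,-.359],s['tcp_pos'],s['wrist_force'])"
```

```text
time: 8.4
tcp_pos: [0.6265, -0.1345, 0.1969]
eef_rot: [[0.361, 0.933, 0.0], [0.933, -0.361, 0.0], [0.0, 0.0, -1.0]]
wrist_force: [-0.4, -0.6, -2.1]
opening: 0.0172
finger_force: 58.7
time: 9.07
tcp_pos: [0.6174, -0.158, 0.1969]
eef_rot: [[0.36, 0.933, 0.0], [0.933, -0.36, 0.0], [0.0, 0.0, -1.0]]
wrist_force: [0.1, 0.0, -1.4]
opening: 0.0168
finger_force: 58.7
s -0.01713423882464638 lat 5.208304856780772e-05 [ 0.61739355 -0.15801503  0.19691963] [ 0.10855965  0.01732889 -1.44247206]
```

```bash
python3 -m inch '[[-0.007,0,0.005,0],[-0.007,0,0.015,0],[-0.007,0,0.025,0],[-0.007,0,0.035,0],[-0.007,0,0.037,0],[-0.007,0,0.037,0]]';python3 -m inch '[[0,0,0.007,0],[0,0,0.013,0],[0,0,0.02,0],[0,0,0.02,0],[0,0,0.02,0]]';python3 -m inch '[[0,0,0.003,0],[0,0,0.006,0],[0,0,0.006,0],[0,0,0.006,0]]'; python3 -m inch '[[0,0,0.003,0],[0,0,0.006,0],[0,0,0.006,0],[0,0,0.006,0]]'
```

```text
time: 9.57
tcp_pos: [0.6163, -0.1598, 0.1852]
eef_rot: [[0.36, 0.933, -0.001], [0.933, -0.36, 0.0], [-0.0, -0.001, -1.0]]
wrist_force: [-0.6, -0.2, -1.0]
opening: 0.017
finger_force: 58.7
time: 9.98
tcp_pos: [0.6165, -0.1599, 0.1796]
eef_rot: [[0.36, 0.933, -0.0], [0.933, -0.36, 0.0], [-0.0, -0.0, -1.0]]
wrist_force: [0.5, 1.0, -1.5]
opening: 0.0169
finger_force: 58.7
time: 10.32
tcp_pos: [0.6166, -0.1599, 0.178]
eef_rot: [[0.36, 0.933, -0.0], [0.933, -0.36, 0.0], [0.0, -0.0, -1.0]]
wrist_force: [1.0, 0.7, -2.4]
opening: 0.0171
finger_force: 58.7
time: 10.65
tcp_pos: [0.6166, -0.1599, 0.1761]
eef_rot: [[0.36, 0.933, -0.0], [0.933, -0.36, 0.0], [0.0, -0.0, -1.0]]
wrist_force: [0.2, 0.2, -1.9]
opening: 0.0166
finger_force: 58.7
```

Past the cap lip. The force noise is about 0.7 N, so I'll step down by 1 mm or so.

```bash
for i in 1 2 3; do python3 -m inch '[[0,0,0.002,0],[0,0,0.004,0],[0,0,0.004,0],[0,0,0.004,0]]' | grep -E "tcp|wrist"; python3 -c "
from plant import status
print(status.observe()['wrist_force'])"; done
```

```text
tcp_pos: [0.6166, -0.1599, 0.175]
wrist_force: [-0.2, -0.2, -1.9]
[-0.15521515 -0.19409671 -1.93991555]
tcp_pos: [0.6167, -0.16, 0.174]
wrist_force: [-0.0, 0.2, -1.1]
[-0.04474539  0.22989424 -1.13474546]
tcp_pos: [0.6167, -0.1599, 0.1728]
wrist_force: [-0.9, 0.4, 2.2]
[-0.94773105  0.44838753  2.22337355]
```

Contact at about z 0.174, pressing 3–4 N. Sliding inward in short steps.

```bash
for i in 1 2 3; do python3 -m inch '[[-0.002,0,0,0],[-0.004,0,0,0],[-0.006,0,0,0],[-0.007,0,0,0],[-0.007,0,0,0],[-0.007,0,0,0]]' | grep -E "tcp|wrist_f"; done
```

```text
tcp_pos: [0.6162, -0.1619, 0.1728]
wrist_force: [0.8, 1.0, 1.9]
tcp_pos: [0.615, -0.1641, 0.1726]
wrist_force: [0.3, 1.3, 1.4]
tcp_pos: [0.6138, -0.1662, 0.1721]
wrist_force: [-0.8, -2.0, -1.7]
```

```bash
for i in 1 2 3; do python3 -m inch '[[-0.002,0,0,0],[-0.004,0,0,0],[-0.004,0,0,0],[-0.004,0,0,0],[-0.004,0,0,0]]' | grep -E "tcp|wrist_f"; done
```

```text
tcp_pos: [0.614, -0.1667, 0.1725]
wrist_force: [0.9, 0.8, -1.5]
tcp_pos: [0.6135, -0.168, 0.1726]
wrist_force: [0.4, 0.0, -1.7]
tcp_pos: [0.6131, -0.1692, 0.1726]
wrist_force: [-0.7, -0.9, -1.0]
```

```bash
python3 -m inch '[[-0.002,0,0.001,0],[-0.002,0,0.003,0],[-0.002,0,0.003,0],[-0.002,0,0.003,0]]' | grep -E "tcp|wrist_f"; for i in 1 2; do python3 -m inch '[[0,0,0.002,0],[0,0,0.004,0],[0,0,0.004,0],[0,0,0.004,0],[0,0,0.004,0]]' | grep -E "tcp|wrist_f"; done
```

```text
tcp_pos: [0.613, -0.1694, 0.1718]
wrist_force: [0.1, 1.4, -0.0]
tcp_pos: [0.6132, -0.1694, 0.1706]
wrist_force: [1.2, 3.1, 0.2]
tcp_pos: [0.6131, -0.1695, 0.1694]
wrist_force: [1.5, 4.9, 1.2]
```

The inner edge of the notch is pushing outward, so I'll back off by about 1 mm.

```bash
python3 -m inch '[[0.002,0,0,0],[0.004,0,0,0],[0.004,0,0,0],[0.004,0,0,0]]' | grep -E "tcp|wrist_f"; for i in 1; do python3 -m inch '[[0,0,0.002,0],[0,0,0.004,0],[0,0,0.004,0],[0,0,0.004,0],[0,0,0.004,0]]' | grep -E "tcp|wrist_f"; done
```

```text
tcp_pos: [0.6131, -0.1692, 0.1692]
wrist_force: [1.7, 0.2, -1.0]
tcp_pos: [0.6131, -0.1691, 0.1682]
wrist_force: [-1.3, -1.2, 1.5]
```

```bash
python3 -m inch '[[0,0,0.002,0],[0,0,0.002,0],[0,0,0.002,0],[0,0,0.002,0]]' | grep -E "tcp|wrist_f"; python3 -m inch '[[0.002,0,0,0],[0.002,0,0,0],[0.002,0,0,0],[0.002,0,0,0]]' | grep -E "tcp|wrist_f"; python3 - <<'E'
from h import *
c=snap('scene');save(c,'s4.png',(60,150,210,270),4)
E
```

```text
tcp_pos: [0.6132, -0.169, 0.1676]
wrist_force: [-0.7, -2.9, 2.4]
tcp_pos: [0.6135, -0.1682, 0.1676]
wrist_force: [-1.6, -2.2, 2.8]
```

View pics/s4.png

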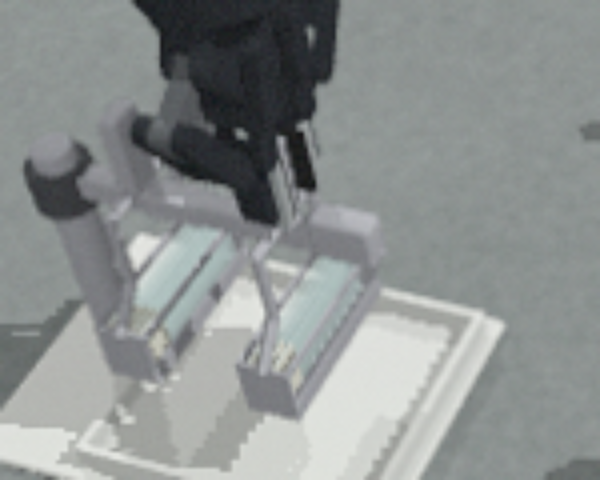

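The carrier sits in the notch zone just inside the cap, and the first carrier is undisturbed. I'll centre it, ease the load and open.

```bash
python3 -m inch '[[-0.002,0,-0.001,0],[-0.003,0,-0.003,0],[-0.003,0,-0.003,0],[-0.003,0,-0.003,0],[-0.003,0,-0.003,0]]' | grep -E "tcp|wrist_f"; python3 -m inch '[[0,0,0,0],[0,0,0,0],[0,0,0,0],[0,0,0,0]]' 0.3 20
```

```text
tcp_pos: [0.6134, -0.1684, 0.1683]
wrist_force: [1.6, 0.7, 1.7]
time: 17.78
tcp_pos: [0.6129, -0.1689, 0.1681]
eef_rot: [[0.36, 0.933, -0.001], [0.933, -0.36, 0.0], [-0.0, -0.001, -1.0]]
wrist_force: [0.2, -0.7, 0.3]
opening: 0.0298
finger_force: 0.0
```

Released. Retreat straight up, then check.

```bash
python3 -m inch '[[0,0,0,0],[0,0,0,0],[0,0,0,0],[0,0,0,0]]' -0.3 | grep wrist_f; python3 -m inch '[[0,0,-0.02,0],[0,0,-0.06,0],[0,0,-0.12,0],[0,0,-0.2,0],[0,0,-0.28,0],[0,0,-0.36,0],[0,0,-0.37,0],[0,0,-0.37,0]]' | grep -E "tcp|wrist_f"; python3 - <<'E'
from h import *
c=snap('wrist');save(c,'w5.png',(150,90,380,300),2.6);P=cloud(c);z=P[...,2]
d=np.array([.359,.933]);n=np.array([.933,-.359])
e=P[...,:2]-[.6235,-.142];s=e@d;l=e@n
v=np.mgrid[:384,:512][0]
m=(v<300)&(abs(l)<.06)
for a in range(-120,20,4):
    k=m&(s*1000>=a)&(s*1000<a+4)&(abs(l)<.004)&(z>.1)&(z<.2)
    k2=m&(s*1000>=a)&(s*1000<a+4)&(abs(l)>.011)&(abs(l)<.022)&(z>.125)&(z<.15)
    print(a,k.sum(),np.round(np.percentile(z[k],[10,50,90]),4) if k.sum() else '',k2.sum(),np.median(z[k2]).round(4) if k2.sum()else'')
E
```

```text
wrist_force: [-0.5, -0.7, 0.2]
tcp_pos: [0.6145, -0.1693, 0.2828]
wrist_force: [0.4, -0.2, -0.0]
-120 0  0 
-116 0  0 
-112 0  0 
-108 25 [0.1784 0.1791 0.18  ] 23 0.1375
-104 36 [0.1785 0.1793 0.18  ] 114 0.1375
-100 220 [0.1397 0.1609 0.1773] 3 0.1364
-96 24 [0.1365 0.1373 0.1382] 0 
-92 27 [0.1365 0.1371 0.1382] 0 
-88 30 [0.1366 0.137  0.1383] 0 
-84 29 [0.1362 0.1371 0.1382] 0 
-80 29 [0.1366 0.1373 0.1379] 0 
-76 29 [0.1361 0.1372 0.138 ] 0 
-72 29 [0.1366 0.1373 0.1379] 0 
-68 31 [0.1367 0.1372 0.1378] 0 
-64 31 [0.1366 0.1373 0.1381] 0 
-60 33 [0.1365 0.1372 0.1377] 0 
-56 27 [0.1369 0.1375 0.1382] 0 
-52 21 [0.1365 0.1374 0.138 ] 0 
-48 0  0 
-44 0  0 
-40 0  0 
-36 42 [0.1778 0.1788 0.1796] 45 0.1371
-32 49 [0.1781 0.1791 0.1799] 115 0.1373
-28 145 [0.1379 0.1618 0.1786] 1 0.1366
-24 37 [0.1365 0.137  0.1379] 0 
-20 37 [0.1363 0.1372 0.1379] 0 
-16 20 [0.1447 0.1465 0.1475] 0 
-12 36 [0.1465 0.1472 0.148 ] 0 
-8 40 [0.1463 0.147  0.1479] 0 
-4 41 [0.1464 0.1472 0.1479] 0 
0 36 [0.1467 0.1472 0.1479] 0 
4 45 [0.1464 0.1472 0.1478] 0 
8 36 [0.1462 0.1471 0.1476] 0 
12 54 [0.1335 0.1463 0.1475] 0 
16 0  0
```

View pics/w5.png

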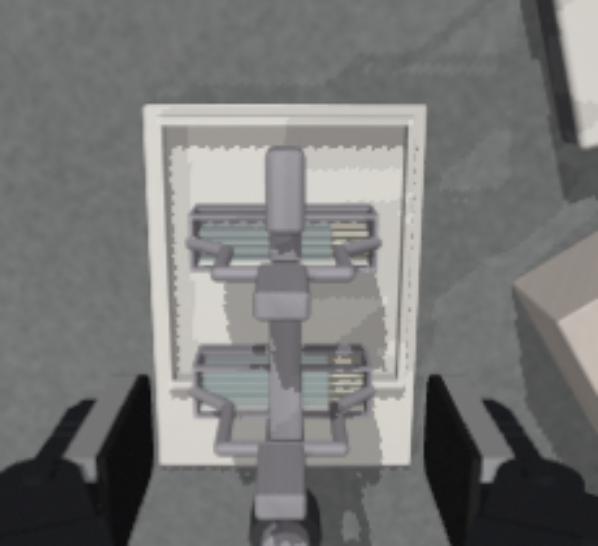

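Both carriers hang alike on the arm. Their tab tops (0.179) and crossbars (0.137) are at equal height, with bars about -32 mm and -104 mm from the cap, so the second is fully seated. Handing in.

```bash
python3 -c "
from plant import r
print(r.finish_job())"
```

```text
the job is handed in; nothing more can be done
None
```

I hung the second carrier in the free notch, about 32 mm inward of the cap's middle. It sits level with the first, which stayed in its seat. The gripper is clear and the job is handed in, though finishing returned no verdict.

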